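# Push the magnetic stirrer home on its locating rail

## Robot

A 6-joint arm with a two-finger parallel gripper is mounted at the origin on the work surface. World frame = base frame: x ahead of the robot, y to its left, z up, the work surface at z = 0. Lengths are in m, angles in degrees, forces in N, time in s.
With the tool pointing down it reaches from about 0.3 to 0.75 m from the base axis. Payload 8.5 kg.
Tool frame: the origin (TCP) lies at the very end of the fingers, on their centre line; the grasp point (between the pads) lies 19 mm behind it; x points along the fingers, y is the direction in which the jaws open and shut, and the axes are right-handed (so a half turn about x gives the same grasp; the last joint's range is limited). The gripper opens to 85 mm and grips with 20 to 120 N. Pads are 22 mm wide; open, the fingers measure 114 mm over their backs; the gripper's body (76 mm by 85 mm) begins 54 mm behind the grasp point. The pads swing forward as they close: fully open they stand 13 mm farther back than shut.
Start: joints at [-85.159, 21.807, 74.336, -0, 83.858, -12.336], TCP at [0.162, -0.525, 0.231] pointing down, gripper open.
Joint ranges: [-178.18, 178.18], [-50.72, 133.34], [12.68, 142.11], [-81.47, 261.47], [9.98, 163.14], [-165.26, 165.26]. Speed limits (degrees/s): [136.94, 136.94, 180, 180, 180, 180].

## Interface

Orientations are given as a 3x3 rotation matrix whose columns are the frame's x, y, z axes.
In Python, from rig import sensors, cams, env gives the robot as it stands.
- The arm moves only by the shell command python3 -m crank 'ROWS' [FORCE]. ROWS is a JSON object of lists of equal length, an entry for each row: "hand": the closure in counts, from 0 (fully open) to 255 (shut); "translation": the shift along the tool's x, y, z in m, a list of three; "dr": the turn, a rotation vector about the tool's x, y, z in rad, a list of three. A call has 1 to 5 rows; each row is the pose to reach, as a shift and turn from the pose commanded when the call began, along the tool's axes at that moment; what a row does not reach only later rows make up. A row lasts 1/10 s, in which the tool goes at most 50 mm and 8.59 degrees, less where a joint would pass 70% of its speed; a pose out of reach is approached as far as the arm can. A call with a gripper value outside its range is refused whole. The fingers move at their own pace and stop on an object; FORCE is the grip in N (left out, the last holds). Time passes only in rows, so rows that repeat a pose let the fingers close. It gives the time, the measured TCP pose, the force and the opening at its end, in the units of the state.
- sensors.observe(): the state, without advancing time (a new reading comes with each control period).
- cams.get_image(name): name is "side" or "top" or "wrist"; returns (picture, depth): 480x640x3 uint8, blue, green, red; 480x640 float32, m along the optical axis (not along the pixel's ray), 0 where there is no reading.
- cams.calibration(name): a dict with "vertical_fov" (degrees; the focal length in pixels is half the picture's height over the tangent of half this angle, whatever the lens; pixels are square), "cx", "cy" (the principal point, pixels), "distortion" ([k1, k2, p1, p2, k3] as OpenCV has them; the pictures are not rectified), "extrinsics" (4x4, takes a point from camera to world coordinates). Camera axes: x right, y down, z forward; pixel columns grow to the right and rows downward; lengths in m; the calibration is good to about 2 mm. A picture is of the moment at which its call begins: read the wrist's pose just before it. calibration takes no time and is no camera call; for the wrist camera it gives the pose at the moment of the call.
- env.close_job(): hands the job in, once; it reports no verdict.
The state is a dict: "time_s": time; "q": joint angles; "qvel": joint speeds; "joint_efforts": joint torques, N m; "position": TCP position; "tool_rot": TCP orientation; "ft_force": force on the tool from outside, world axes, zero at the start; "wrist_torque": the same for the moment, N m; "grip_width": finger opening in m.
Only numpy, scipy, OpenCV 4.12 (cv2) and the standard library are available. Lean on these libraries where they do the work, as an engineer would, in place of code of your own. Each camera call takes 0.05 s, during which the arm holds its last target. There are 200 camera calls.

## Task

Set the magnetic stirrer in its working place by pushing it along the bench: its back flat against the aluminium rail, square to it, and its side touching the steel stop block that sits at one end of the rail. Only push it with the fingers; do not lift or tip it, and leave the jar, the beaker and the bottle where they stand.

Things in the scene. Friction and masses are not known exactly. Their poses are not given: they have to be found in the camera images.
- stirrer: magnetic stirrer, loose: a low white box 100 x 100 mm and 38 mm high with upright flat sides, carrying a flat round stainless plate 86 mm across and 4 mm thick (top at 42 mm). About 0.4 to 0.85 kg, slides on the bench. Origin: centre of its underside. Its own -x side is the front, with a small black dial, and starts turned to the robot within about 0.6 rad; its +x side is the back, which goes against the rail; y runs to its left, z up.
- stirrer_back (a point): the middle of the stirrer's flat back side, 50 mm behind its centre and 19 mm above the bench; axes as the stirrer's.
- rail: aluminium locating rail fixed to the bench, 540 mm long, 30 mm high, beyond the stirrer as seen from the robot. Origin: at bench level in the middle of its near upright face, against which the stirrer goes. Its x points away from the robot across the rail, y runs along the rail to the left, z up; the near face is the plane x = 0 of this frame. It is turned up to 0.2 rad from the robot's y.
- stop: plain steel stop block fixed to the bench in front of the rail near one end, left or right (it varies): 50 mm across the rail (x) by 30 mm along the rail (y) by 35 mm high. Origin: centre of its underside; axes parallel to the rail's, 28 mm in front of the rail's face. The stirrer goes on the side of it that looks to the middle of the rail.
- jar: small squat amber jar with a white cap, 42 mm across and 60 mm high, loose, standing in front of the rail near the end that has no stop block. To be left alone. Origin: centre of its underside.
- beaker: glass beaker, 68 mm across and 85 mm high, loose, on the left of the bench. To be left alone. Origin: centre of its underside.
- reagent: amber bottle with a black cap, 64 mm across and 130 mm high, loose, on the right of the bench. To be left alone. Origin: centre of its underside.
Things that resemble listed ones, but are neither listed nor needed, are in the scene too. Of the things that look like the stirrer, take the one that is farthest to the robot's right at the start. What is shaped like the stop but pink is not meant.

How it is judged (in metres and radians):
At the end, for the whole second after the job is handed in: The stirrer stands flat and still on the bench, its back within 5 mm of the rail's near face and square to the rail within 0.05 rad, its side within 5 mm of the stop block on the side towards the rail's middle; jar, beaker and bottle within 20 mm of where they stood (x of stirrer_back in the frame of rail between -0.005 and 0.005 m and angle between the x axis of stirrer and the x axis of rail, either way round below 0.05 rad and ((y of stirrer in the frame of stop between 0.06 and 0.07 m and y of stop in the frame of rail below 0 m) or (y of stirrer in the frame of stop between -0.07 and -0.06 m and y of stop in the frame of rail above 0 m)) and height (world z) of stirrer below 0.004 m and angle between stirrer's own z axis and vertical below 0.05 rad and linear speed of stirrer below 0.01 m/s and distance of each of jar, beaker, reagent from where it was at the start of the episode below 0.02 m); the robot touches nothing.
It fails at once if the stirrer is lifted off the bench (height (world z) of stirrer above 0.008 m).
It fails at once if the stirrer is tipped (angle between stirrer's own z axis and vertical above 0.15 rad).
It fails at once if the jar is moved or tipped (distance of jar from where it was at the start of the episode above 0.02 m or angle between jar's own z axis and vertical above 0.4 rad).
It fails at once if the beaker is moved or tipped (distance of beaker from where it was at the start of the episode above 0.02 m or angle between beaker's own z axis and vertical above 0.4 rad).
It fails at once if the bottle is moved or tipped (distance of reagent from where it was at the start of the episode above 0.02 m or angle between reagent's own z axis and vertical above 0.4 rad).
It also fails if it takes over 51 s, if anything falls off the work surface, if the arm or the gripper's body presses on something with over 40 N, if the wrist force passes 120 N, or if a joint passes its speed limit or range.

## Working session

There is one attempt and no reset: what is moved stays moved. The work goes in short steps, Python scripts to look and compute and a shell command to move; the robot and the scene stay as the last step left them, time stands still between calls to the robot, and variables do not carry over. Pictures are saved under pics/ and viewed, about 8 in all and at most 12, crops included, and the job is handed in when it is done.

```bash
mkdir -p pics; ls; python3 - <<'E'
from rig import sensors,cams,env
import cv2,numpy as np
for n in ("top","side"):
    im,d=cams.get_image(n); cv2.imwrite(f"pics/{n}0.png",im); np.save(f"pics/{n}0.npy",d)
    c=cams.calibration(n); print(n,c)
s=sensors.observe(); print(s["time_s"],s["position"],s["tool_rot"],s["grip_width"],s["ft_force"])
E
```

```text
pics
top {'vertical_fov': 52.948718496564425, 'cx': 321.605880697682, 'cy': 243.44211947743221, 'distortion': array([0.03603712, 0.        , 0.        , 0.        , 0.        ]), 'extrinsics': array([[ 2.39536171e-02, -9.90686293e-01,  1.34040640e-01,
         4.07407797e-01],
       [-9.99713039e-01, -2.37711397e-02,  2.96179638e-03,
        -7.35119306e-03],
       [ 2.52087712e-04, -1.34073122e-01, -9.90971410e-01,
         1.10343690e+00],
       [ 0.00000000e+00,  0.00000000e+00,  0.00000000e+00,
         1.00000000e+00]])}
side {'vertical_fov': 49.26489433196551, 'cx': 326.04731272096615, 'cy': 246.23768411205057, 'distortion': array([-0.00397345,  0.        ,  0.        ,  0.        ,  0.        ]), 'extrinsics': array([[-0.98464612, -0.10780477,  0.13729584,  0.39322584],
       [-0.17424022,  0.55920783, -0.8105103 ,  0.91415765],
       [ 0.01059997, -0.82198828, -0.56940575,  0.68661225],
       [ 0.        ,  0.        ,  0.        ,  1.        ]])}
0.1 [ 0.16240867 -0.52519654  0.23076936] [[-1.08902051e-04  2.95358204e-01 -9.55386581e-01]
 [ 1.30401926e-03 -9.55385733e-01 -2.95358090e-01]
 [-9.99999144e-01 -1.27800760e-03 -2.81109321e-04]] 0.08540569680166643 [-0.13715636 -0.0051089   0.61682326]
```

View pics/top0.png

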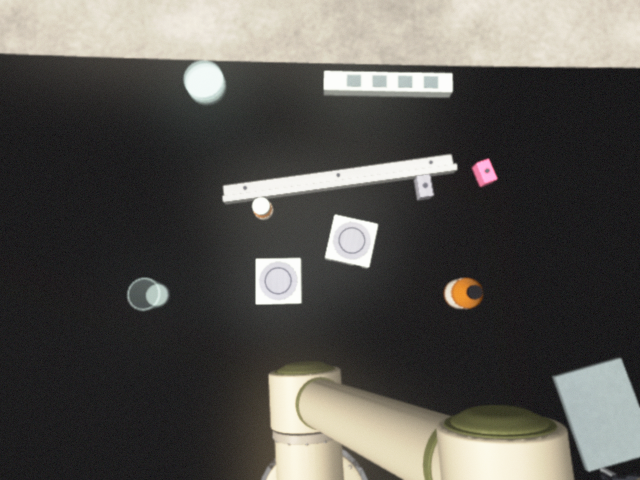

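View pics/side0.png

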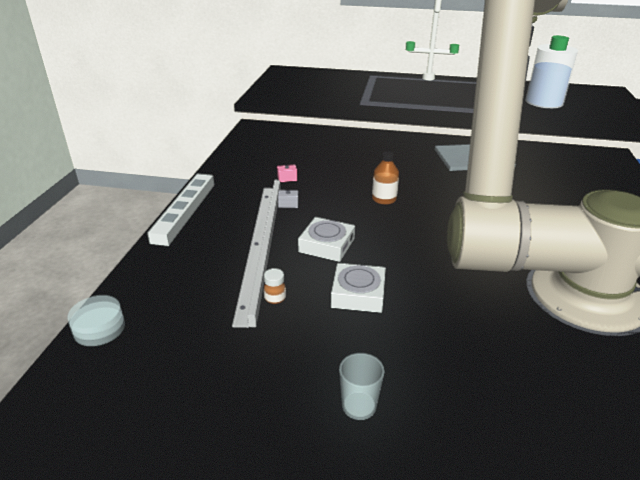

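The top view shows two stirrer-like white boxes, at (278,281) and (351,241), and the one farther to the robot's right is (351,241). There are two stop-like blocks: grey at (424,187), which is the stop at the rail's right end, and pink at (485,172), which is a decoy. The jar is at (262,208), the beaker at (148,294) and the bottle at (464,293). Next I'll check the choice in a close crop and measure.

```bash
cat > h.py <<'E'
import numpy as np,cv2
from rig import sensors,cams,env
def K(c):
    f=240/np.tan(np.radians(c["vertical_fov"]/2)); return np.array([[f,0,c["cx"]],[0,f,c["cy"]],[0,0,1]])
def cast(c,uv,z):
    n=cv2.undistortPoints(np.float64(uv).reshape(-1,1,2),K(c),np.array(c["distortion"])).reshape(-1,2)
    E=c["extrinsics"]; d=np.c_[n,np.ones(len(n))]@E[:3,:3].T; o=E[:3,3]
    return o+d*((z-o[2])/d[:,2])[:,None]
def blob(mask,near):
    cs,_=cv2.findContours(mask.astype(np.uint8),cv2.RETR_EXTERNAL,cv2.CHAIN_APPROX_NONE)
    cs=[c for c in cs if cv2.contourArea(c)>40]
    return min(cs,key=lambda c:abs(cv2.pointPolygonTest(c,near,True)) if cv2.pointPolygonTest(c,near,True)<0 else 0)
E
python3 - <<'E'
from h import *
im=cv2.imread("pics/top0.png")
cv2.imwrite("pics/crop1.png",cv2.resize(im[140:310,215:500],None,fx=2.8,fy=2.8,interpolation=cv2.INTER_CUBIC))
c=cams.calibration("top"); g=im.min(2)
for near in ((351,241),(278,281)):
    b=blob(g>120,near); P=cast(c,b[:,0,:],.038)[:,:2]
    r=cv2.minAreaRect(np.float32(P)*1000); print(near,np.round(r[0]),np.round(r[1]),r[2])
for k in ((300,185),(424,187)):
    print([im[v,k[0]].tolist() for v in range(k[1]-16,k[1]+20,2)])
d=np.load("pics/top0.npy"); print([round(float(d[v,300]),3) for v in range(170,205,2)], d[187,424],d[230,424])
E
```

```text
(351, 241) [559. -70.] [103. 104.] 78.78905487060547
(278, 281) [467.  90.] [103. 102.] 2.4731340408325195
[[56, 60, 61], [63, 64, 64], [65, 68, 70], [175, 182, 182], [239, 244, 244], [240, 244, 246], [243, 246, 247], [242, 246, 246], [238, 242, 243], [241, 245, 246], [243, 247, 247], [169, 175, 177], [109, 114, 114], [67, 70, 71], [57, 65, 65], [67, 67, 71], [62, 67, 67], [63, 67, 66]]
[[245, 248, 248], [230, 235, 236], [222, 220, 221], [226, 222, 225], [225, 220, 224], [222, 218, 220], [167, 160, 162], [134, 127, 128], [167, 161, 162], [228, 224, 227], [230, 227, 229], [231, 228, 230], [222, 219, 221], [129, 126, 129], [72, 72, 74], [38, 39, 40], [42, 40, 42], [39, 39, 36]]
[1.135, 1.138, 1.136, 1.129, 1.131, 1.131, 1.13, 1.126, 1.104, 1.103, 1.1, 1.112, 1.127, 1.131, 1.132, 1.127, 1.123, 1.127] 1.0927142 1.1193511
```

View pics/crop1.png

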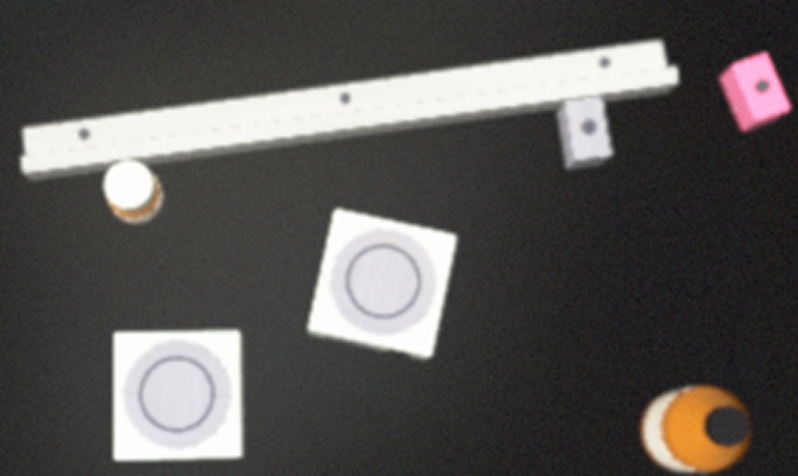

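The crop confirms the target: the right-hand white box at about (351,241), with a round plate, turned about 11° clockwise. The stop is the grey block touching the rail's right part. Now I'll measure the rail's near top edge, the stop and the yaw.

```bash
python3 - <<'E'
from h import *
im=cv2.imread("pics/top0.png"); g=im.min(2).astype(float)
c=cams.calibration("top")
# rail near top edge: going up from below, first crossing of 205 per column
pts=[]
for u in list(range(232,250))+list(range(280,410))+list(range(438,452)):
    v0=int(round(196-(u-230)*0.135))+12
    for v in range(v0,v0-30,-1):
        if g[v-1,u]>=205>g[v,u]:
            pts.append((u,v-1+(g[v-1,u]-205)/(g[v-1,u]-g[v,u]+1e-9))); break
P=cast(c,pts,.03)[:,:2]
l=cv2.fitLine(np.float32(P),cv2.DIST_HUBER,0,1e-4,1e-4).ravel()
d=l[:2]*np.sign(l[1]); n=np.array([d[1],-d[0]]); res=(P-l[2:])@n
print("rail dir",d,"yaw deg",np.degrees(np.arctan2(-d[0],d[1])),"res",res.std(),abs(res).max(),len(P))
ends=cast(c,[(223,199),(457,167)],.03)[:,:2]; print("rail ends",ends,np.linalg.norm(ends[0]-ends[1]))
R=np.c_[n,d]; mid=ends.mean(0); O=mid-n*((mid-l[2:])@n); print("rail origin",O)
# stop top: greyish-lilac
st=blob((g>200)&(np.indices(g.shape)[0]>175)&(abs(np.indices(g.shape)[1]-424)<14),(424,187))
for a in ("st",):
    q=(cast(c,st[:,0,:],.035)[:,:2]-O)@R; print("stop rail-frame min/max",q.min(0),q.max(0))
b=blob(g>120,(351,241)); P=cast(c,b[:,0,:],.038)[:,:2]
r=cv2.boxPoints(cv2.minAreaRect(np.float32(P))); print("stirrer corners world",r.round(4).tolist()); print("rail frame",((r-O)@R).round(4).tolist())
for nm,m,k,z in(("jar",g>200,(262,206),.06),):
    b=blob(m&(np.indices(g.shape)[0]>198)&(np.indices(g.shape)[1]<280),k); q=cast(c,b[:,0,:],z)[:,:2].mean(0); print(nm,q,(q-O)@R)
print("bottle cap",cast(c,[(475,292)],.13),"beaker base", cast(c,[(157,295)],0))
E
```

```text
rail dir [-0.16274032  0.98666894] yaw deg 9.365991 res 0.0003352564259867126 0.0007079853166726782 162
rail ends [[ 0.6490877   0.22225568]
 [ 0.73651923 -0.30967932]] 0.5390724540989319
rail origin [ 0.68849238 -0.04442288]
stop rail-frame min/max [-0.05273677 -0.20151032] [-0.00500108 -0.17294605]
stirrer corners world [[0.498199999332428, -0.11010000109672546], [0.6007000207901001, -0.13040000200271606], [0.6207000017166138, -0.029400000348687172], [0.5182999968528748, -0.009100000374019146]]
rail frame [[-0.1984, -0.0339], [-0.1006, -0.0706], [-0.0644, 0.0258], [-0.1622, 0.0626]]
jar [0.62975976 0.13284442] [-0.02910111  0.18446231]
bottle cap [[ 0.44831625 -0.31399107  0.13      ]] beaker base [[0.42978484 0.36621019 0.        ]]
```

```bash
cat > st.py <<'E'
from h import *
O=np.array([.68849,-.04442]); d=np.array([-.16274,.98667]); n=np.array([d[1],-d[0]]); R=np.c_[n,d]
def show():
    s=sensors.observe(); p=s["position"]; T=s["tool_rot"]
    print("t %.1f rail xy %s z %.4f toolx %s yaw err deg %.2f F %s w %.4f"%(s["time_s"],((p[:2]-O)@R).round(4),p[2],T[:,0].round(3),
     np.degrees(np.arctan2(-T[:2,1]@n*-1,-T[:2,1]@d))*1,np.r_[s["ft_force"][:2]@R,s["ft_force"][2]].round(1),s["grip_width"]))
if __name__=="__main__": show()
E
python3 -m crank '{"hand":[105,105,105,105,105],"translation":[[0,-0.028,-0.034],[0,-0.056,-0.068],[0,-0.084,-0.102],[0,-0.112,-0.136],[0,-0.136,-0.165]],"dr":[[0.06,0,0],[0.136,0,0],[0.136,0,0],[0.136,0,0],[0.136,0,0]]}' 30; python3 st.py
```

```text
time_s: 0.6
position: [0.2806, -0.3447, 0.2311]
tool_rot: [[-0.0, 0.163, -0.987], [0.001, -0.987, -0.163], [-1.0, -0.001, 0.0]]
ft_force: [0.3, 0.4, -0.4]
grip_width: 0.0503
t 0.6 rail xy [-0.4513 -0.2299] z 0.2311 toolx [-0.     0.001 -1.   ] yaw err deg 0.03 F [ 0.3  0.4 -0.4] w 0.0503
```

```bash
python3 -m crank '{"hand":[105,105,105,105,105],"translation":[[0,-0.03,-0.028],[0,-0.06,-0.056],[0,-0.09,-0.084],[0,-0.12,-0.112],[0,-0.15,-0.14]],"dr":[[0,0,0],[0,0,0],[0,0,0],[0,0,0],[0,0,0]]}' >/dev/null
python3 -m crank '{"hand":[105,105,105,105,105],"translation":[[0.02,-0.03,-0.026],[0.05,-0.06,-0.052],[0.08,-0.085,-0.076],[0.11,-0.085,-0.076],[0.13,-0.085,-0.076]],"dr":[[0,0,0],[0,0,0],[0,0,0],[0,0,0],[0,0,0]]}' >/dev/null
python3 st.py
python3 - <<'E'
from h import *
im,_=cams.get_image("wrist"); cv2.imwrite("pics/w1.png",im)
E
```

```text
t 1.6 rail xy [-0.2367  0.0047] z 0.0993 toolx [-0.002  0.001 -1.   ] yaw err deg 0.15 F [-0.1 -0.3 -0.1] w 0.0505
```

View pics/w1.png

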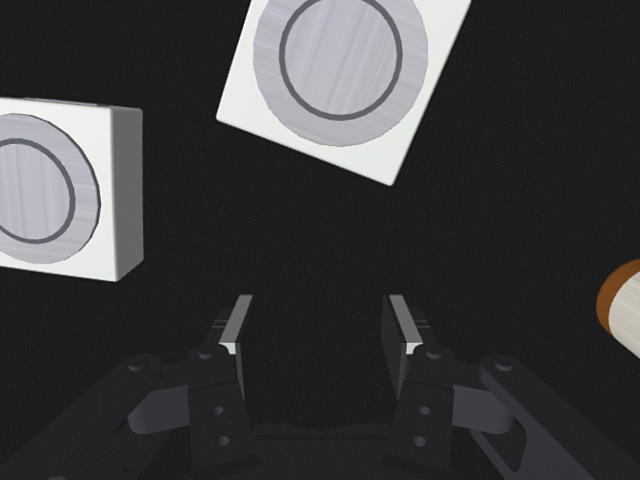

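The wrist view shows the two fingers straddling at (240,310) and (400,310). Ahead is the stirrer's front edge from (217,118) to (392,185), and the decoy at left and the bottle at right are both clear. Next I descend and push squarely towards the rail.

```bash
python3 -m crank '{"hand":[105,105,105,105,105],"translation":[[0.03,0,0],[0.06,0,0],[0.08,0,0],[0.089,0,0],[0.089,0,0]],"dr":[[0,0,0],[0,0,0],[0,0,0],[0,0,0],[0,0,0]]}' >/dev/null; python3 st.py
for i in 1; do python3 -m crank '{"hand":[105,105,105,105,105],"translation":[[0,0,-0.008],[0,0,-0.016],[0,0,-0.024],[0,0,-0.032],[0,0,-0.040]],"dr":[[0,0,0],[0,0,0],[0,0,0],[0,0,0],[0,0,0]]}' >/dev/null; python3 st.py; done
python3 -m crank '{"hand":[105,105,105,105,105],"translation":[[0,0,-0.006],[0,0,-0.012],[0,0,-0.018],[0,0,-0.024],[0,0,-0.030]],"dr":[[0,0,0],[0,0,0],[0,0,0],[0,0,0],[0,0,0]]}' >/dev/null; python3 st.py
python3 - <<'E'
from h import *
im,_=cams.get_image("top"); cv2.imwrite("pics/top2.png",cv2.resize(im[140:310,215:500],None,fx=2.8,fy=2.8,interpolation=cv2.INTER_CUBIC))
E
```

```text
t 2.1 rail xy [-0.2366  0.0032] z 0.0120 toolx [-0.001  0.001 -1.   ] yaw err deg 0.01 F [-0.7  0.1  0. ] w 0.0505
t 2.6 rail xy [-0.196   0.0034] z 0.0125 toolx [-0.001 -0.    -1.   ] yaw err deg 0.03 F [-3.5 -0.4  1.1] w 0.0500
t 3.1 rail xy [-0.166   0.0032] z 0.0123 toolx [-0.  0. -1.] yaw err deg 0.02 F [-2.1 -1.5  1.1] w 0.0503
```

View pics/top2.png

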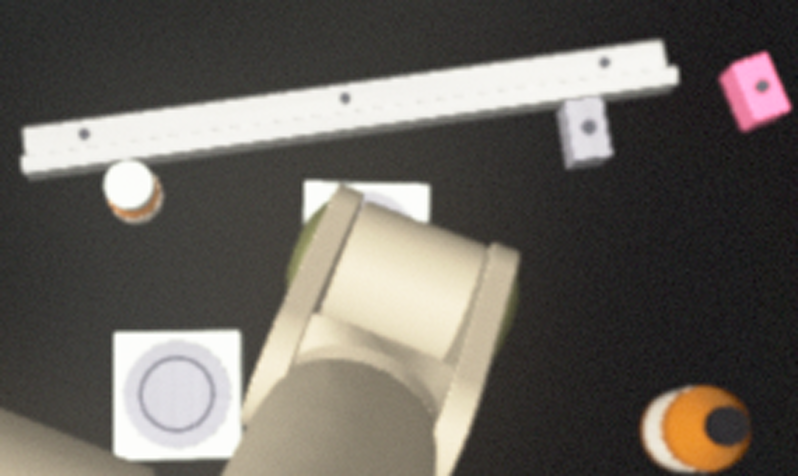

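The stirrer is turning square as planned: its back edge now runs from (305,182) to (430,184) in the crop, and the jar and stop are clear. I continue the push and leave a small gap to the rail.

```bash

python3 -m crank '{"hand":[105,105,105,105,105],"translation":[[0,0,-0.006],[0,0,-0.012],[0,0,-0.018],[0,0,-0.024],[0,0,-0.030]],"dr":[[0,0,0],[0,0,0],[0,0,0],[0,0,0],[0,0,0]]}' >/dev/null; python3 st.py
python3 -m crank '{"hand":[105,105,105,105,105],"translation":[[0,0,-0.005],[0,0,-0.010],[0,0,-0.015],[0,0,-0.015],[0,0,-0.015]],"dr":[[0,0,0],[0,0,0],[0,0,0],[0,0,0],[0,0,0]]}' >/dev/null; python3 st.py
python3 -m crank '{"hand":[105,105,105,105,105],"translation":[[0,0,0.02],[0,0,0.04],[-0.04,0,0.04],[-0.08,0,0.04],[-0.1,0,0.04]],"dr":[[0,0,0],[0,0,0],[0,0,0],[0,0,0],[0,0,0]]}' >/dev/null; python3 st.py
python3 - <<'E'
from h import *
im,_=cams.get_image("wrist"); cv2.imwrite("pics/w2.png",im)
E
```

```text
t 3.7 rail xy [-0.136   0.0034] z 0.0122 toolx [-0.  0. -1.] yaw err deg 0.03 F [-2.4 -0.1  0.9] w 0.0498
t 4.2 rail xy [-0.1209  0.0032] z 0.0124 toolx [ 0.001 -0.    -1.   ] yaw err deg 0.02 F [-0.   0.3  0.1] w 0.0502
t 4.7 rail xy [-0.1605  0.0027] z 0.1157 toolx [ 0.005 -0.002 -1.   ] yaw err deg 0.00 F [ 0.4 -0.1  0.1] w 0.0505
```

View pics/w2.png

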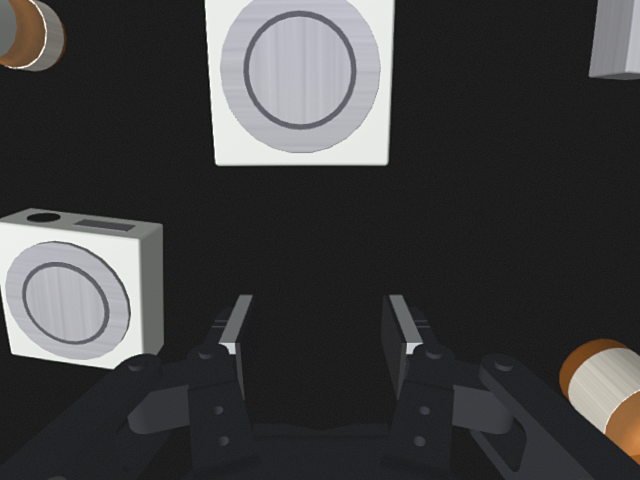

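The wrist view shows the stirrer square: its front edge runs level at (217,164)–(388,164). The jar (top left), stop (620,40), decoy and bottle are untouched. Next I measure the pose and plan the side push.

```bash
python3 - <<'E'
from st import *
im=cv2.imread("pics/w2.png"); c=cams.calibration("wrist")
m=(im.min(2)>175); m[:, :200]=0; m[:,420:]=0; m[170:]=0
b=blob(m,(300,158)); P=(cast(c,b[:,0,:],.038)[:,:2]-O)@R
i=b[:,0,1]>2; P=P[i]
print("x min",np.percentile(P[:,0],1),"y range",P.min(0),P.max(0))
f=P[P[:,0]<P[:,0].min()+.003]; print("front slope deg",np.degrees(np.polyfit(f[:,1],f[:,0],1)[0]))
print("stop corner",(cast(c,[(590,77)],0.035)[:,:2]-O)@R, "(590,77)@0", (cast(c,[(590,77)],0)[:,:2]-O)@R)
print(np.round(sensors.observe()["q"],1)); print("cam",c["extrinsics"][:3,3])
E
```

```text
x min -0.10817649031242783 y range [-0.10817663 -0.03638985] [-0.02289683  0.06317035]
front slope deg 0.010829677865008637
stop corner [[-0.05655608 -0.1533338 ]] (590,77)@0 [[-0.0523555  -0.17751857]]
[-20.   26.5  87.2   0.   65.8  60.6]
cam [ 0.60557059 -0.0555476   0.26054311]
```

```bash

python3 -m crank '{"hand":[105,105,105,105,105],"translation":[[0,-0.02,0],[0,-0.04,0],[0,-0.06,0],[0,-0.08,0],[0,-0.097,0]],"dr":[[-0.14,0,0],[-0.28,0,0],[-0.42,0,0],[-0.56,0,0],[-0.70,0,0]]}' >/dev/null
python3 -m crank '{"hand":[105,105,105,105,105],"translation":[[0,0,0],[0,0,0],[0,0,0],[0,0,0],[0,0,0]],"dr":[[-0.14,0,0],[-0.28,0,0],[-0.42,0,0],[-0.56,0,0],[-0.70,0,0]]}' >/dev/null
python3 -m crank '{"hand":[105,105,105],"translation":[[0,0,0],[0,0,0],[0,0,0]],"dr":[[-0.13,0,0],[-0.1708,0,0],[-0.1708,0,0]]}' >/dev/null; python3 st.py
python3 -m crank '{"hand":[105,105,105,105,105],"translation":[[0,0.03,0],[0,0.06,0],[0,0.0985,0],[0,0.0985,0],[0,0.0985,0]],"dr":[[0,0,0],[0,0,0],[0,0,0],[0,0,0],[0,0,0]]}' >/dev/null; python3 st.py
```

```text
t 6.0 rail xy [-0.1615  0.1003] z 0.1121 toolx [ 0.  0. -1.] yaw err deg 90.02 F [-0.4  0.1 -0.3] w 0.0502
t 6.5 rail xy [-0.063   0.1004] z 0.1116 toolx [-0.001  0.    -1.   ] yaw err deg 89.97 F [ 0.6  0.  -0.1] w 0.0503
```

```bash

python3 -m crank '{"hand":[105,105,105,105,105],"translation":[[0.03,0,0],[0.06,0,0],[0.09,0,0],[0.099,0,0],[0.099,0,0]],"dr":[[0,0,0],[0,0,0],[0,0,0],[0,0,0],[0,0,0]]}' >/dev/null; python3 st.py
python3 -m crank '{"hand":[105,105,105,105,105],"translation":[[0,0,0.008],[0,0,0.016],[0,0,0.024],[0,0,0.032],[0,0,0.040]],"dr":[[0,0,0],[0,0,0],[0,0,0],[0,0,0],[0,0,0]]}' >/dev/null; python3 st.py
python3 -m crank '{"hand":[105,105,105,105,105],"translation":[[0,0,0.008],[0,0,0.016],[0,0,0.024],[0,0,0.032],[0,0,0.040]],"dr":[[0,0,0],[0,0,0],[0,0,0],[0,0,0],[0,0,0]]}' >/dev/null; python3 st.py
python3 -m crank '{"hand":[105,105,105,105,105],"translation":[[0,0,0.008],[0,0,0.016],[0,0,0.024],[0,0,0.032],[0,0,0.040]],"dr":[[0,0,0],[0,0,0],[0,0,0],[0,0,0],[0,0,0]]}' >/dev/null; python3 st.py
python3 -m crank '{"hand":[105,105,105,105,105],"translation":[[0,0,0.007],[0,0,0.014],[0,0,0.021],[0,0,0.028],[0,0,0.035]],"dr":[[0,0,0],[0,0,0],[0,0,0],[0,0,0],[0,0,0]]}' >/dev/null; python3 st.py
python3 - <<'E'
from h import *
im,_=cams.get_image("top"); cv2.imwrite("pics/top3f.png",im); cv2.imwrite("pics/top3.png",cv2.resize(im[140:310,215:500],None,fx=2.8,fy=2.8,interpolation=cv2.INTER_CUBIC))
E
```

```text
t 7.0 rail xy [-0.0639  0.1004] z 0.0128 toolx [-0.002  0.    -1.   ] yaw err deg 89.98 F [ 0.4 -0.9 -0.1] w 0.0503
t 7.5 rail xy [-0.0628  0.0598] z 0.0139 toolx [ 0.001  0.001 -1.   ] yaw err deg 90.00 F [0.5 4.9 2.9] w 0.0501
t 8.1 rail xy [-0.063   0.0196] z 0.0133 toolx [-0.  0. -1.] yaw err deg 90.02 F [0.6 3.9 2.7] w 0.0499
t 8.6 rail xy [-0.063  -0.0204] z 0.0133 toolx [-0.  0. -1.] yaw err deg 90.02 F [0.2 4.3 3. ] w 0.0502
t 9.1 rail xy [-0.0629 -0.0553] z 0.0133 toolx [-0.  0. -1.] yaw err deg 90.02 F [0.1 4.2 2.2] w 0.0502
```

View pics/top3.png

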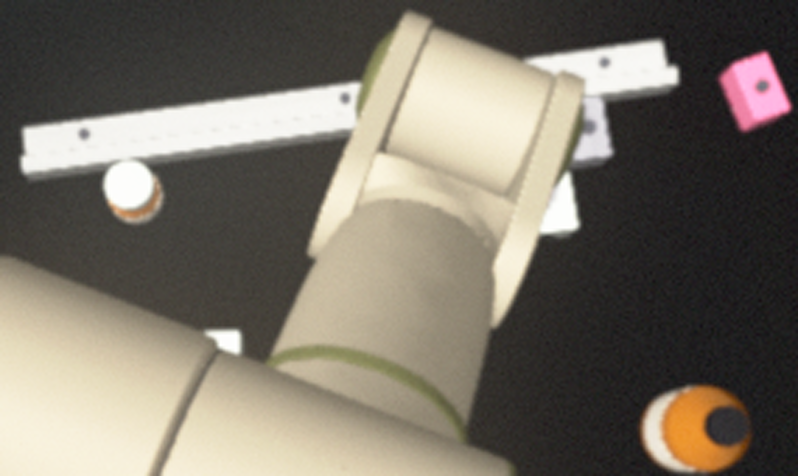

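The stirrer's right corner, at (577,233) in the crop, is nearly level with the stop's inner side; the jar and bottle are unmoved. I creep the rest while watching force.

```bash

python3 -m crank '{"hand":[105,105,105],"translation":[[0,0,0.001],[0,0,0.002],[0,0,0.003]],"dr":[[0,0,0],[0,0,0],[0,0,0]]}' >/dev/null; python3 st.py
python3 -m crank '{"hand":[105,105],"translation":[[0,0,0.001],[0,0,0.002]],"dr":[[0,0,0],[0,0,0]]}' >/dev/null; python3 st.py
```

```text
t 9.4 rail xy [-0.063  -0.0574] z 0.0132 toolx [-0.  0. -1.] yaw err deg 90.04 F [0.2 3.2 0.4] w 0.0504
t 9.6 rail xy [-0.063  -0.0596] z 0.0132 toolx [-0.  0. -1.] yaw err deg 90.03 F [-0.6  3.5 -0.2] w 0.0504
```

```bash

python3 -m crank '{"hand":[105,105],"translation":[[0,0,0.001],[0,0,0.001]],"dr":[[0,0,0],[0,0,0]]}' >/dev/null; python3 st.py
```

```text
t 9.8 rail xy [-0.063  -0.0609] z 0.0132 toolx [-0. -0. -1.] yaw err deg 90.02 F [ 0.1  2.1 -0.9] w 0.0507
```

```bash

python3 -m crank '{"hand":[105,105],"translation":[[0,0,0.001],[0,0,0.001]],"dr":[[0,0,0],[0,0,0]]}' >/dev/null; python3 st.py
```

```text
t 10.0 rail xy [-0.063  -0.0619] z 0.0132 toolx [-0. -0. -1.] yaw err deg 90.01 F [-0.1  1.2 -1.5] w 0.0502
```

```bash

python3 -m crank '{"hand":[105,105],"translation":[[0,0,0.001],[0,0,0.001]],"dr":[[0,0,0],[0,0,0]]}' >/dev/null; python3 st.py
```

```text
t 10.2 rail xy [-0.063  -0.0625] z 0.0133 toolx [-0.     0.001 -1.   ] yaw err deg 90.02 F [-0.3  3.  -0.4] w 0.0505
```

```bash

python3 -m crank '{"hand":[105,105],"translation":[[0,0,0.001],[0,0,0.001]],"dr":[[0,0,0],[0,0,0]]}' >/dev/null; python3 st.py
```

```text
t 10.4 rail xy [-0.063  -0.0624] z 0.0133 toolx [-0.001  0.002 -1.   ] yaw err deg 90.04 F [-1.   8.   0.2] w 0.0502
```

Contact with the stop: TCP y stalled at −0.0624 m and force rose to 8 N, putting the stop face at −0.173 m, which agrees with the camera. Now I back off and go round to the front to press it onto the rail.

```bash

python3 -m crank '{"hand":[105,105,105,105,105],"translation":[[0,0,-0.015],[0,0,-0.035],[-0.04,0,-0.035],[-0.08,0,-0.035],[-0.1,0,-0.035]],"dr":[[0,0,0],[0,0,0],[0,0,0],[0,0,0],[0,0,0]]}' >/dev/null; python3 st.py
python3 -m crank '{"hand":[105,105,105,105,105],"translation":[[0,-0.02,0.019],[0,-0.04,0.038],[0,-0.06,0.057],[0,-0.08,0.076],[0,-0.097,0.095]],"dr":[[0.14,0,0],[0.28,0,0],[0.42,0,0],[0.56,0,0],[0.70,0,0]]}' >/dev/null
python3 -m crank '{"hand":[105,105,105,105,105],"translation":[[0,0,0],[0,0,0],[0,0,0],[0,0,0],[0,0,0]],"dr":[[0.14,0,0],[0.28,0,0],[0.42,0,0],[0.56,0,0],[0.70,0,0]]}' >/dev/null
python3 -m crank '{"hand":[105,105,105],"translation":[[0,0,0],[0,0,0],[0,0,0]],"dr":[[0.13,0,0],[0.1708,0,0],[0.1708,0,0]]}' >/dev/null; python3 st.py
python3 - <<'E'
from h import *
im,_=cams.get_image("wrist"); cv2.imwrite("pics/w3.png",im)
E
```

```text
t 10.9 rail xy [-0.0618 -0.0278] z 0.1171 toolx [ 0.005 -0.002 -1.   ] yaw err deg 90.08 F [0.2 0.3 0.4] w 0.0502
t 12.2 rail xy [-0.1596 -0.1228] z 0.1135 toolx [ 0.    -0.001 -1.   ] yaw err deg 0.06 F [-0.7 -0.   0.2] w 0.0501
```

View pics/w3.png

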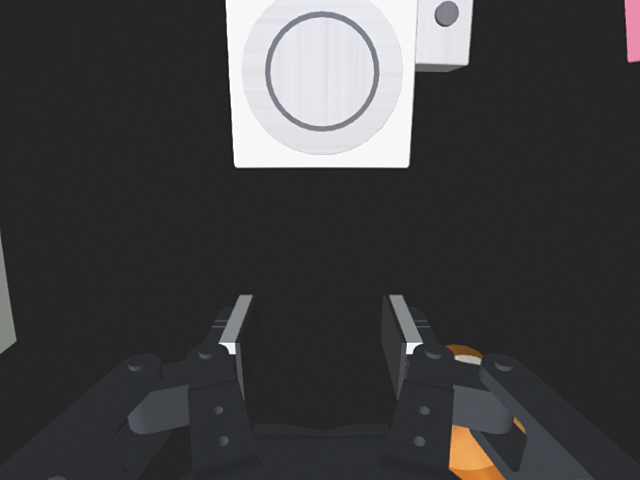

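The wrist view shows the stirrer square with its side against the stop, the seam at (415,60). The bottle, at (470,420), is behind and right of the fingers with about 60 mm of room by the numbers. I descend and press gently towards the rail.

```bash

python3 -m crank '{"hand":[105,105,105,105,105],"translation":[[0.03,0,0],[0.06,0,0],[0.09,0,0],[0.1,0,0],[0.1,0,0]],"dr":[[0,0,0],[0,0,0],[0,0,0],[0,0,0],[0,0,0]]}' >/dev/null; python3 st.py
python3 -m crank '{"hand":[105,105,105,105,105],"translation":[[0,0,-0.01],[0,0,-0.02],[0,0,-0.03],[0,0,-0.035],[0,0,-0.039]],"dr":[[0,0,0],[0,0,0],[0,0,0],[0,0,0],[0,0,0]]}' >/dev/null; python3 st.py
python3 -m crank '{"hand":[105,105,105,105,105],"translation":[[0,0,-0.001],[0,0,-0.002],[0,0,-0.003],[0,0,-0.004],[0,0,-0.005]],"dr":[[0,0,0],[0,0,0],[0,0,0],[0,0,0],[0,0,0]]}' >/dev/null; python3 st.py
```

```text
t 12.8 rail xy [-0.1602 -0.1232] z 0.0125 toolx [-0.002  0.001 -1.   ] yaw err deg 0.07 F [0.5 0.6 0.1] w 0.0503
t 13.2 rail xy [-0.1203 -0.1237] z 0.0136 toolx [ 0. -0. -1.] yaw err deg 0.05 F [-4.9  0.1  3.6] w 0.0501
t 13.8 rail xy [-0.1161 -0.1236] z 0.0133 toolx [-0.001  0.    -1.   ] yaw err deg 0.01 F [-4.3  0.5  2.2] w 0.0502
```

```bash

python3 -m crank '{"hand":[105,105],"translation":[[0,0,-0.001],[0,0,-0.002]],"dr":[[0,0,0],[0,0,0]]}' >/dev/null; python3 st.py
```

```text
t 13.9 rail xy [-0.1139 -0.1236] z 0.0133 toolx [-0.  0. -1.] yaw err deg 0.02 F [-4.7  1.8  3.8] w 0.0502
```

```bash

python3 -m crank '{"hand":[105,105],"translation":[[0,0,-0.001],[0,0,-0.001]],"dr":[[0,0,0],[0,0,0]]}' >/dev/null; python3 st.py
```

```text
t 14.2 rail xy [-0.1127 -0.1236] z 0.0133 toolx [ 0.  0. -1.] yaw err deg 0.03 F [-3.6  0.7  2.1] w 0.0503
```

```bash

python3 -m crank '{"hand":[105,105],"translation":[[0,0,-0.001],[0,0,-0.001]],"dr":[[0,0,0],[0,0,0]]}' >/dev/null; python3 st.py
```

```text
t 14.3 rail xy [-0.1118 -0.1237] z 0.0133 toolx [-0.  0. -1.] yaw err deg 0.02 F [-3.1  0.3  2.5] w 0.0503
```

```bash

python3 -m crank '{"hand":[105,105],"translation":[[0,0,-0.001],[0,0,-0.001]],"dr":[[0,0,0],[0,0,0]]}' >/dev/null; python3 st.py
```

```text
t 14.6 rail xy [-0.1118 -0.1236] z 0.0133 toolx [-0.002  0.    -1.   ] yaw err deg 0.02 F [-9.5  0.9  5.5] w 0.0503
```

```bash

python3 -m crank '{"hand":[105,105],"translation":[[0,0,-0.001],[0,0,-0.001]],"dr":[[0,0,0],[0,0,0]]}' >/dev/null; python3 st.py
```

```text
t 14.8 rail xy [-0.1118 -0.1236] z 0.0133 toolx [-0.005  0.    -1.   ] yaw err deg 0.02 F [-13.8   1.1   8. ] w 0.0503
```

```bash

python3 -m crank '{"hand":[105,105],"translation":[[0,0,-0.001],[0,0,-0.001]],"dr":[[0,0,0],[0,0,0]]}' >/dev/null; python3 st.py
```

```text
t 14.9 rail xy [-0.1118 -0.1236] z 0.0133 toolx [-0.007  0.    -1.   ] yaw err deg 0.02 F [-20.7   0.2  10.9] w 0.0503
```

It is firmly seated on the rail: the TCP stalled at −0.1118 m and force reached 21 N. I retreat and check with the cameras.

```bash

python3 -m crank '{"hand":[105,105,105,105,105],"translation":[[0,0,0.015],[0,0,0.04],[-0.04,0,0.04],[-0.08,0,0.04],[-0.12,0,0.04]],"dr":[[0,0,0],[0,0,0],[0,0,0],[0,0,0],[0,0,0]]}' >/dev/null
python3 -m crank '{"hand":[105,105,105,105,105],"translation":[[-0.03,0,0.0],[-0.06,0,0.0],[-0.06,-0.04,0.02],[-0.06,-0.08,0.04],[-0.06,-0.12,0.06]],"dr":[[0,0,0],[0,0,0],[0,0,0],[0,0,0],[0,0,0]]}' >/dev/null
python3 -m crank '{"hand":[105,105,105,105,105],"translation":[[0,-0.03,0.03],[0,-0.06,0.06],[0,-0.09,0.09],[0,-0.12,0.1],[0,-0.12,0.1]],"dr":[[0,0,0],[0,0,0],[0,0,0],[0,0,0],[0,0,0]]}' >/dev/null; python3 st.py
python3 - <<'E'
from st import *
im,_=cams.get_image("top"); cv2.imwrite("pics/top4f.png",im)
cv2.imwrite("pics/top4.png",cv2.resize(im[140:310,215:500],None,fx=2.8,fy=2.8,interpolation=cv2.INTER_CUBIC))
a=cv2.imread("pics/top0.png"); g=im.min(2).astype(float); c=cams.calibration("top")
# left, right, near edges of white top at 38 mm, by scanning in pixels
U,V=np.meshgrid(np.arange(640),np.arange(480)); 
W=(cast(c,np.c_[U.ravel(),V.ravel()],.038)[:,:2]-O)@R; X=W[:,0].reshape(480,640);Y=W[:,1].reshape(480,640)
m=(g>150)&(X<-.015)&(X>-.13)&(Y>-.171)&(Y<-.04)
b=blob(m,tuple(map(float,np.argwhere(m).mean(0)[::-1]))); P=(cast(c,b[:,0,:],.038)[:,:2]-O)@R
print("extent",P.min(0),P.max(0))
f=P[(P[:,0]<P[:,0].min()+.006)&(P[:,1]>-.16)&(P[:,1]<-.085)]; print("front x",f[:,0].mean(),"slope deg",np.degrees(np.polyfit(f[:,1],f[:,0],1)[0]))
f=P[(P[:,1]>P[:,1].max()-.006)&(P[:,0]>-.095)&(P[:,0]<-.025)]; print("left y",f[:,1].mean(),"slope deg",np.degrees(np.polyfit(f[:,0],f[:,1],1)[0]))
for nm,s in(("jar",np.s_[195:222,250:275]),("beaker",np.s_[275:312,125:172]),("bottle",np.s_[275:312,442:486])):
    (dx,dy),r=cv2.phaseCorrelate(np.float64(cv2.cvtColor(a[s],6)),np.float64(cv2.cvtColor(im[s],6))); print(nm,"shift px",round(dx,2),round(dy,2),round(r,2))
E
```

```text
t 16.4 rail xy [-0.3099  0.1185] z 0.1938 toolx [ 0.002  0.    -1.   ] yaw err deg 0.15 F [-0.1 -0.3  0. ] w 0.0500
extent [-0.10292237 -0.17099195] [-0.01500534 -0.06838321]
front x -0.10114100846767039 slope deg -0.3747179380276982
left y -0.06944786289240647 slope deg 0.08841729101210083
jar shift px 0.43 0.45 1.0
beaker shift px 0.18 -0.12 0.93
bottle shift px 0.56 0.09 0.97
```

View pics/top4.png

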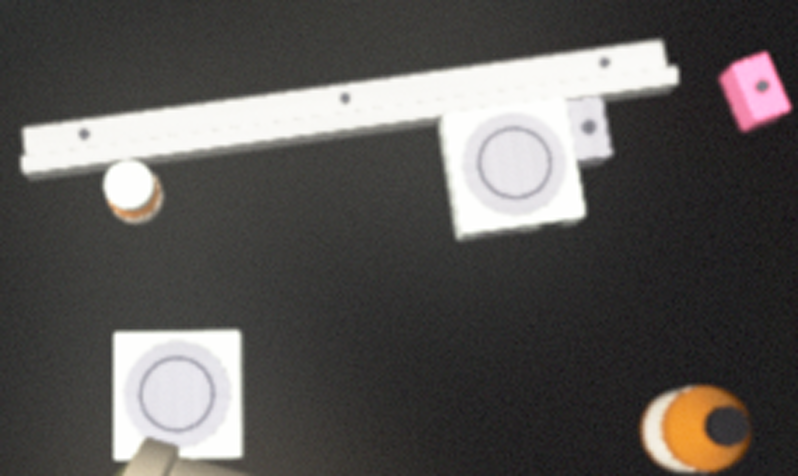

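The top crop shows the stirrer against the rail and beside the stop, with its corners at (442,118), (585,215) and (460,240). The neighbours are unmoved, with shifts within about 0.6 px. The camera's left-side reading (−0.0694) is 3–5 mm short of what contact implies (about −0.074). Part of that may be the visible side wall, so one gentle side touch will settle it.

```bash

python3 -m crank '{"hand":[105,105,105,105,105],"translation":[[0,0.03,0],[0,0.06,0],[0,0.09,0],[0,0.12,0],[0,0.1535,0]],"dr":[[-0.14,0,0],[-0.28,0,0],[-0.42,0,0],[-0.56,0,0],[-0.70,0,0]]}' >/dev/null
python3 -m crank '{"hand":[105,105,105,105,105],"translation":[[0,0,0],[0,0,0],[0,0,0],[0,0,0],[0,0,0]],"dr":[[-0.14,0,0],[-0.28,0,0],[-0.42,0,0],[-0.56,0,0],[-0.70,0,0]]}' >/dev/null
python3 -m crank '{"hand":[105,105,105],"translation":[[0,0,0],[0,0,0],[0,0,0]],"dr":[[-0.13,0,0],[-0.1708,0,0],[-0.1708,0,0]]}' >/dev/null; python3 st.py
python3 -m crank '{"hand":[105,105,105,105,105],"translation":[[0,0.048,0],[0,0.096,0],[0,0.144,0],[0,0.192,0],[0,0.24,0]],"dr":[[0,0,0],[0,0,0],[0,0,0],[0,0,0],[0,0,0]]}' >/dev/null
python3 -m crank '{"hand":[105,105,105],"translation":[[0.03,0.006,0],[0.06,0.006,0],[0.08,0.006,0]],"dr":[[0,0,0],[0,0,0],[0,0,0]]}' >/dev/null; python3 st.py
```

```text
t 17.8 rail xy [-0.3082 -0.0386] z 0.1933 toolx [ 0.001 -0.001 -1.   ] yaw err deg 89.99 F [0.1 0.9 0.6] w 0.0506
t 18.6 rail xy [-0.0627 -0.0376] z 0.1104 toolx [-0.002  0.001 -1.   ] yaw err deg 89.93 F [ 0.3 -0.7 -1.2] w 0.0501
```

```bash

python3 -m crank '{"hand":[105,105,105,105,105],"translation":[[0.03,0,0],[0.06,0,0],[0.09,0,0],[0.098,0,0],[0.098,0,0]],"dr":[[0,0,0],[0,0,0],[0,0,0],[0,0,0],[0,0,0]]}' >/dev/null; python3 st.py
python3 -m crank '{"hand":[105,105,105,105,105],"translation":[[0,0,0.006],[0,0,0.012],[0,0,0.016],[0,0,0.018],[0,0,0.020]],"dr":[[0,0,0],[0,0,0],[0,0,0],[0,0,0],[0,0,0]]}' >/dev/null; python3 st.py
python3 -m crank '{"hand":[105,105,105],"translation":[[0,0,0.001],[0,0,0.002],[0,0,0.003]],"dr":[[0,0,0],[0,0,0],[0,0,0]]}' >/dev/null; python3 st.py
```

```text
t 19.1 rail xy [-0.063  -0.0376] z 0.0143 toolx [-0.001  0.001 -1.   ] yaw err deg 89.95 F [-0.1 -0.5  0.3] w 0.0498
t 19.6 rail xy [-0.0628 -0.0576] z 0.0157 toolx [ 0.001 -0.    -1.   ] yaw err deg 90.00 F [-0.4  0.3  0.1] w 0.0505
t 19.9 rail xy [-0.0629 -0.0602] z 0.0153 toolx [-0.  0. -1.] yaw err deg 90.03 F [-0.3  0.1 -0.9] w 0.0499
```

```bash

python3 -m crank '{"hand":[105,105],"translation":[[0,0,0.001],[0,0,0.0015]],"dr":[[0,0,0],[0,0,0]]}' >/dev/null; python3 st.py
```

```text
t 20.1 rail xy [-0.0629 -0.0617] z 0.0153 toolx [-0. -0. -1.] yaw err deg 90.02 F [-0.3 -0.1 -0.9] w 0.0501
```

```bash

python3 -m crank '{"hand":[105,105],"translation":[[0,0,0.001],[0,0,0.001]],"dr":[[0,0,0],[0,0,0]]}' >/dev/null; python3 st.py
```

```text
t 20.3 rail xy [-0.0629 -0.0624] z 0.0153 toolx [-0.     0.001 -1.   ] yaw err deg 90.02 F [-0.3  2.1  0.7] w 0.0500
```

```bash

python3 -m crank '{"hand":[105,105],"translation":[[0,0,0.001],[0,0,0.0015]],"dr":[[0,0,0],[0,0,0]]}' >/dev/null; python3 st.py
python3 -m crank '{"hand":[105,105,105,105,105],"translation":[[0,0,-0.015],[0,0,-0.035],[-0.04,0,-0.035],[-0.08,0,-0.035],[-0.12,0,-0.035]],"dr":[[0,0,0],[0,0,0],[0,0,0],[0,0,0],[0,0,0]]}' >/dev/null
python3 -m crank '{"hand":[105,105,105,105,105],"translation":[[-0.04,0,0],[-0.08,-0.04,0],[-0.08,-0.08,0],[-0.08,-0.12,0],[-0.08,-0.16,0]],"dr":[[0,0,0],[0,0,0],[0,0,0],[0,0,0],[0,0,0]]}' >/dev/null
python3 -m crank '{"hand":[105,105,105,105],"translation":[[0,-0.04,-0.03],[0,-0.08,-0.06],[0,-0.12,-0.09],[0,-0.12,-0.1]],"dr":[[0,0,0],[0,0,0],[0,0,0],[0,0,0]]}' >/dev/null; python3 st.py
python3 - <<'E'
from h import *
im,_=cams.get_image("side"); cv2.imwrite("pics/side5.png",cv2.resize(im[150:350,210:450],None,fx=3,fy=3,interpolation=cv2.INTER_CUBIC))
E
```

```text
t 20.5 rail xy [-0.063  -0.0624] z 0.0153 toolx [-0.001  0.003 -1.   ] yaw err deg 90.04 F [ 0.4 10.5  3.4] w 0.0505
t 21.9 rail xy [-0.3472  0.0744] z 0.2149 toolx [-0.002  0.    -1.   ] yaw err deg 90.06 F [ 0.2 -0.4  0.6] w 0.0498
```

View pics/side5.png

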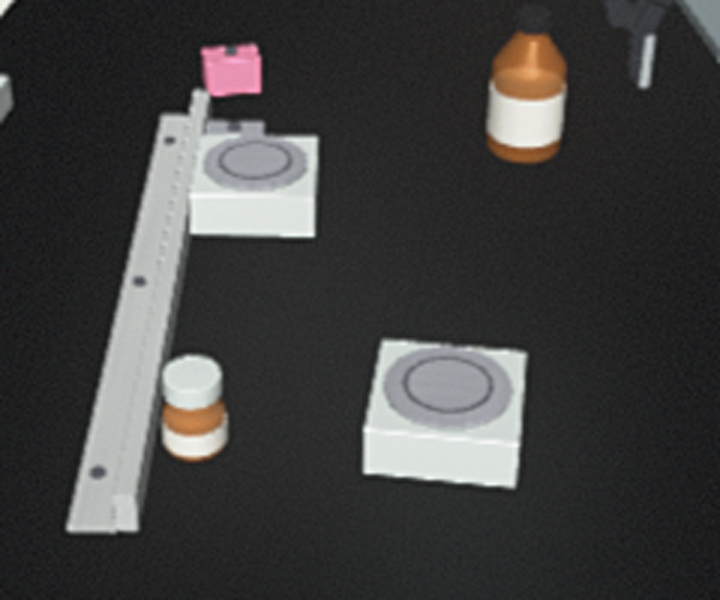

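The side view shows the stirrer, with its near side from (190,233) to (316,236), flat on the bench against both rail and stop. The jar, bottle and decoy are untouched, and the gripper is clear.

```bash
python3 -c "
from rig import env; print(env.close_job())"
```

```text
the job is handed in; nothing more can be done
None
```

I pushed the right-hand stirrer square with two spread fingers, slid it along the rail to the grey stop, pressed it onto the rail, and handed the job in at about 22 s. No verdict was reported.

**Last checks:**
- **Rail:** contact was firm, with the fingers stalling and force rising to 21 N. The top camera put the front face about 101 mm from the rail, so the back is within about 1 mm of the rail face.
- **Squareness:** the camera showed under 0.4° (0.007 rad) of tilt to the rail.
- **Stop:** a final gentle side touch met the stirrer at exactly the first contact position, with force rising to 10 N, so it had not drifted off the stop. The last side view shows it flat and touching both.
- **Neighbours:** the jar, beaker and bottle shifted by less than 0.6 px (about 1.5 mm) in the top view. I took that reading before the final side touch. After it, the side view showed the jar and bottle standing as before; the beaker was outside that crop, well away from the arm's path.

**Disagreement:** the top camera put the stirrer's left side 3–5 mm away from the stop compared with the contact reading. I think the visible side wall biases that camera edge, so I trusted the contact reading.

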